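Lower the telescoping bench lamp by one hole

TASK

Bring the bench lamp closer to the slate by lowering its telescoping post to the next hole: press the sprung button on top of the T-handle to free the tube and start it down, then let the button go and push the handle itself down slowly and gently, by feel, until the pin snaps into the next hole and the button stands up again. Never push on the lamp with more than 30 N, do not run the tube down to the end of its travel, and leave the slate, bottle, glue jar and hammer where they are.

Things in the scene. Friction and masses are not known exactly. Their poses are not given: they have to be found in the camera images.
- lamp: Bench lamp fixed to the bench; origin on the post's axis at bench level, z up. Steel foot 130 x 130 x 12 mm, square upright aluminium outer tube 31 mm wide, top at 160 mm. In it slides a dark 22 mm inner tube with a black T-handle bar: 34 mm along the lamp's x, 160 mm along its y, 18 mm thick, top at 273 mm at the start, the sprung button in the middle of its top.
- upper_hole (a point): centre of the upper hole in the +x face of the outer tube, 140 mm above the bench; the steel latch pin (6 mm high) sticks out of it at the start. Holes are 9 mm high and hand-drilled: the next one down lies anywhere from 34 to 58 mm below this one, not known better; there is no other.
- shade (a point): centre of the grey conical shade, 58 mm radius, 215 mm from the post's axis to the lamp's -y side, level with the handle's underside; it reaches 50 mm below and 12 mm above this point. A 12 mm arm joins it to the handle's -y end. It moves with the handle.
- lamp_head (a joint): slide of inner tube, handle and shade, m: about 0 at the start (pin in the upper hole), grows downward, end of travel 0.073. Freed, it moves only when pushed: friction 11 N less about 3 N of weight, so some 8 N of push on top lowers it, and it stays where it is left. With the pin in a hole (button up) it has about 1.5 mm of play and stops hard: push slower than 20 mm/s.
- button (a joint): press of the button into the handle, m: 0 up, 0.008 fully down; spring 1.7 N to 4.3 N. It draws the pin in equally: past 0.006 the pin is clear and pushing on carries the tube down. Held down, the pin passes holes without catching. Let go between holes, the pin rubs inside the wall and the button stays about 0.006 down; at a hole the pin snaps out and the button jumps to 0.
- button_top (a point): centre of the top of the round grey button, 24 mm diameter, standing 12 mm above the handle's top when up and 4 mm when fully down; moves with the button and the handle; z up
- handle_left (a point): on the top face of the T-handle bar, 55 mm to the lamp's +y side of the post's axis: a flat place to push down on without touching the button; x along the lamp's x, y along the bar, z up
- handle_right (a point): the same, 55 mm to the lamp's -y side
- slate: framed writing slate, 200 x 150 x 10 mm, lying loose on the bench under the shade; origin under its centre, x along its long side; leave alone
- bottle: amber glass bottle, 60 mm diameter, 170 mm tall, loose; origin under its centre; leave alone
- glue_jar: clear glue jar with white lid, 70 mm diameter, 60 mm tall, loose; origin under its centre; leave alone
- hammer: hammer, 270 mm long, lying loose; origin near its middle on the bench, x towards its head; leave alone

How it is judged:
By the outcome, as a careful person would: the job done as asked, in the order asked, and still so for the second after the job is handed in, with the robot touching nothing.
It also fails if it takes over 38 s, if anything falls off the work surface, if the arm or the gripper's body presses on something with over 40 N, if the wrist force passes 120 N, or if a joint passes its speed limit or range.

ROBOT

A 6-joint arm with a two-finger parallel gripper is mounted at the origin on the work surface. World frame = base frame: x ahead of the robot, y to its left, z up, the work surface at z = 0. Lengths are in m, angles in rad, forces in N, time in s.
With the tool pointing down it reaches from about 0.225 to 0.875 m from the base axis. Payload 3.4 kg.
Tool frame: the origin (TCP) lies midway between the tips of the shut fingers; the grasp point (between the pads) lies bot.hold_point_z behind it (bot.hold_point_z is the distance from the TCP to the grasp point, in m); z points along the fingers, y is the line along which they close (so a half turn about z gives the same grasp; the last joint's range is limited). The gripper opens to 85 mm and grips with 20 to 120 N. Pads are 22 mm wide; open, the fingers measure 114 mm over their backs; the gripper's body (76 mm by 85 mm) begins 54 mm behind the grasp point. The pads swing forward as they close: fully open they stand 13 mm farther back than shut.
Start: joints at [1.162, 0.276, 1.505, -0, 1.361, -0.121], TCP at [0.163, 0.551, 0.231] pointing down, gripper open.
Joint ranges: [-2.89, 2.89], [-0.75, 2.08], [0.22, 2.7], [-1.18, 4.32], [0.11, 2.71], [-2.7, 2.7]. Speed limits (rad/s): [2.57, 2.57, 3.14, 3.14, 3.14, 3.14].

INTERFACE

Orientations are given as a unit quaternion [w, x, y, z].
In Python, from bench import bot, camera gives the robot as it stands.
- The arm moves only by the tool servo_tool, never from a script. Its argument "moves" is a list that holds one entry, the list of rows, each a list of 7 numbers: the shift along the tool's x, y, z in units of 25 mm (1.0 is 25 mm), then the turn, a rotation vector about the tool's x, y, z in units of 5 degrees (1.0 is 5 degrees), then the opening, from -1 (shut) to 1 (fully open). A call has 1 to 20 rows; each row shifts and turns the commanded pose from where the row before left it, along the tool's axes as they then stand; what a row does not reach is not made up. A row lasts 1/12 s, in which the tool goes at most 41.7 mm and 7.16 degrees, less where a joint would pass 70% of its speed; a pose out of reach is approached as far as the arm can. A call is refused whole if a number of a shift passes 1 or a number of a turn 1, either way. A call with a gripper value outside its range is refused whole. The fingers move at their own pace and stop on an object; the grip force is fixed at half the most. Time passes only in rows, so rows that do not move let the fingers close. It gives the time, the measured TCP pose, the force, the opening and the grip force at its end, in the units of the state.
- bot.state(): the state, without advancing time (a new reading comes with each control period).
- camera(name): name is "scene" or "side" or "wrist"; returns a dict with "frame" (420x560x3 uint8, blue, green, red), "fx", "fy", "cx", "cy" (pixels), "extrinsics" (4x4, takes a point from camera to world coordinates). Camera axes: x right, y up, looking along -z (the intrinsics and any distortion apply to the point x, -y, -z); pixel columns grow to the right and rows downward; lengths in m; the calibration is good to about 2 mm. A picture is of the moment at which its call begins. There is no depth.
- bot.finish_job(): hands the job in; it is judged then, once.
The state is a dict: "time": time; "joints": joint angles; "qd": joint speeds; "joint_efforts": joint torques, N m; "tcp_pos": TCP position; "eef_rot": TCP orientation; "contact_force": force on the tool from outside, world axes, zero at the start; "ft_torque": the same for the moment, N m; "width": finger opening in m; "grasp_force": force on a finger pad.
Only numpy, scipy, OpenCV 4.12 (cv2) and the standard library are available. Lean on these libraries where they do the work, as an engineer would, in place of code of your own. Each camera call takes 0.05 s, during which the arm holds its last target. There are 200 camera calls.

## Working session

There is one attempt and no reset: what is moved stays moved. The work goes in short steps, Python scripts to look and compute and a tool call to move; the robot and the scene stay as the last step left them, time stands still between calls to the robot, and variables do not carry over. Pictures are saved under pics/ and viewed, at most 10 in all, crops included, and the job is handed in when it is done.

Besides the shell and the picture viewer there is one more tool, called after "Emit:" by a JSON object that holds its "op" and its "data", one argument or row to a line. servo_tool: Moves the arm, as the interface text tells. Its arguments: {"type":"object","properties":{"moves":{"type":"array"}},"required":["moves"]}

```bash
mkdir -p pics; python3 - <<'E'
from bench import bot,camera
import cv2,numpy as np
np.set_printoptions(precision=4,suppress=True)
for n in("scene","side"):
    c=camera(n);cv2.imwrite(f"pics/{n}0.png",c["frame"]);print(n,c["fx"],c["fy"],c["cx"],c["cy"],[k for k in c]);print(c["extrinsics"])
print(bot.state(),bot.hold_point_z)
E
```

```text
scene 459.49919092303236 459.49919092303236 282.45540764058427 203.84467175829604 ['frame', 'fx', 'fy', 'cx', 'cy', 'extrinsics']
[[ 0.8726 -0.411   0.2637  0.8803]
 [ 0.4882  0.7465 -0.4521 -0.4468]
 [-0.011   0.5233  0.8521  1.1641]
 [ 0.      0.      0.      1.    ]]
side 487.2964399924546 487.2964399924546 277.9384982965152 212.33718938005126 ['frame', 'fx', 'fy', 'cx', 'cy', 'extrinsics']
[[ 0.9916  0.0943 -0.0889  0.5036]
 [-0.1296  0.7283 -0.6729 -0.5548]
 [ 0.0013  0.6788  0.7343  0.8783]
 [ 0.      0.      0.      1.    ]]
{'time': 0.1, 'joints': array([ 1.162 ,  0.2765,  1.506 ,  0.    ,  1.3607, -0.121 ]), 'qd': array([ 0.0003, -0.0014, -0.0023,  0.0003, -0.0016, -0.0001]), 'joint_efforts': array([  0.0031, -41.7705, -24.6402,   0.0001,   0.0059,  -0.    ]), 'tcp_pos': array([0.163 , 0.5509, 0.2305]), 'eef_rot': array([-0.0002,  0.1434,  0.9897, -0.0008]), 'contact_force': array([-0.2214, -0.0056,  0.3143]), 'ft_torque': array([0.0049, 0.0058, 0.0076]), 'grasp_force': 0.0, 'width': 0.08538207307541595} 0.0187
```

View pics/scene0.png

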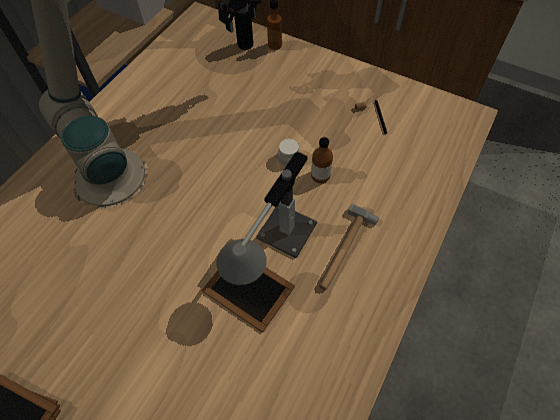

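View pics/side0.png

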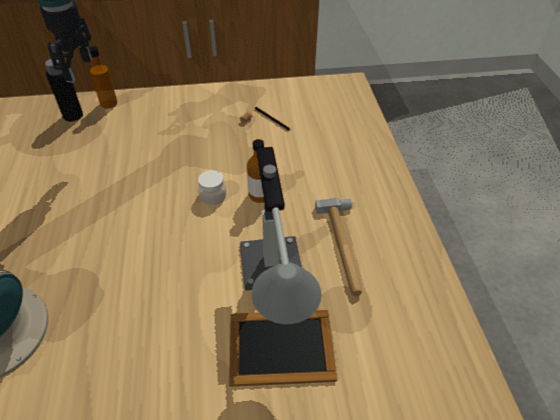

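The scene view has the button at about (287,174), the handle from (300,158) to (272,198) and the shade at (241,262). In the side view the button is at about (269,171), the bar runs from (266,150) to (275,208), and the shade is at (287,290). I'll zoom in on both handles.

```bash
python3 - <<'E'
import cv2,numpy as np
a=cv2.imread("pics/scene0.png")[140:220,245:325];b=cv2.imread("pics/side0.png")[135:215,230:310]
o=np.hstack([cv2.resize(i,(400,400),interpolation=cv2.INTER_CUBIC) for i in(a,b)])
o=np.clip(o.astype(float)*1.8+15,0,255).astype('uint8')
cv2.imwrite("pics/crop0.png",o)
E
```

```text
(no output)
```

View pics/crop0.png

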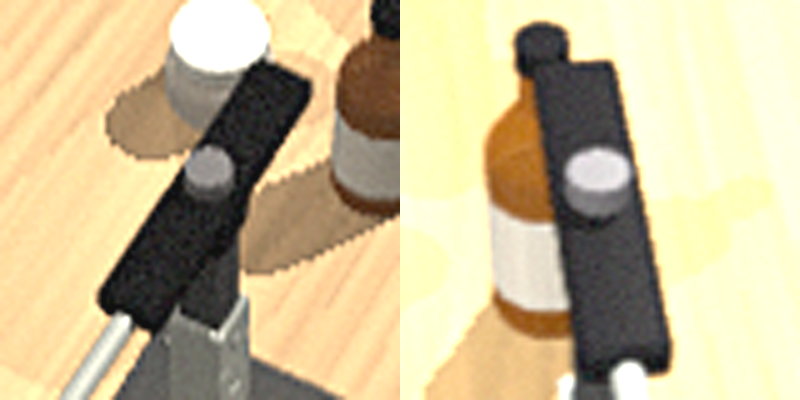

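```bash
cat > h.py <<'E'
import numpy as np
from bench import bot,camera
from scipy.optimize import least_squares
def proj(c,P):
    q=(np.atleast_2d(P)-c["extrinsics"][:3,3])@c["extrinsics"][:3,:3]
    return np.c_[c["cx"]+c["fx"]*q[:,0]/-q[:,2],c["cy"]+c["fy"]*q[:,1]/q[:,2]]
def ray(c,u,v,z):
    d=c["extrinsics"][:3,:3]@[(u-c["cx"])/c["fx"],-(v-c["cy"])/c["fy"],-1];o=c["extrinsics"][:3,3]
    return o+d*(z-o[2])/d[2]
E
python3 - <<'E'
from h import *
np.set_printoptions(precision=4,suppress=True)
S=camera("scene");D=camera("side")
s=lambda x,y:(245+x/5-.4,140+y/5-.4); d=lambda x,y:(230+(x-400)/5-.4,135+y/5-.4)
print([ray(S,*s(211,162),.285),ray(D,*d(598,167),.285)])
# (cam, pixel, lamp xyz)
L=[(S,s(211,162),(0,0,.285)),(D,d(598,167),(0,0,.285)),
(S,s(257,62),(-.017,.08,.273)),(S,s(311,83),(.017,.08,.273)),
(D,d(537,65),(-.017,.08,.273)),(D,d(612,62),(.017,.08,.273)),
(S,(317,227),(.065,.065,.012)),(S,(294,255),(.065,-.065,.012)),
(D,(241,240),(-.065,.065,.012)),(D,(245,288),(-.065,-.065,.012)),(D,(300,237),(.065,.065,.012))]
def f(p):
    c,n=np.cos(p[2]),np.sin(p[2]);R=np.array([[c,-n,0],[n,c,0],[0,0,1]])
    return np.concatenate([proj(k,R@np.array(X)+[p[0],p[1],0])[0]-uv for k,uv,X in L])
best=min((least_squares(f,[.5,.1,t],loss='soft_l1') for t in(0,1.5,-1.5,3)),key=lambda r:r.cost)
print(best.x,best.cost);print(best.fun.reshape(-1,2))
for n,z in(("shade",0),):
    p=best.x;print("shade",p[0]+.215*np.sin(p[2]),p[1]-.215*np.cos(p[2]))
for n,c,u,v,z in(("bottle top",D,258,145,.17),("bottletopS",S,324,141,.17),("jar",D,211,180,.06)):print(n,ray(c,u,v,z))
E
```

```text
[array([0.5743, 0.101 , 0.285 ]), array([0.5739, 0.0992, 0.285 ])]
[0.5742 0.0949 6.2548] 17.226789473402924
[[-1.3117  1.8445]
 [ 0.4576  1.5686]
 [ 0.1996 -1.2399]
 [ 1.5346  0.1626]
 [ 0.2323 -0.6368]
 [ 2.7595 -1.1649]
 [ 0.0405 -4.6692]
 [ 0.3239  2.9856]
 [-0.748   0.8316]
 [-1.7286  0.1395]
 [-3.5789 -0.5293]]
shade 0.5681011188763998 -0.11996966272815401
bottle top [0.5714 0.3063 0.17  ]
bottletopS [0.5737 0.3143 0.17  ]
jar [0.4549 0.3223 0.06  ]
```

Emit:
{"op": "servo_tool", "data": {
  "moves": [
    [[-0.5, -0.3, -1, 0, 0, 0, -1], [-0.95, -0.57, -1, 0, 0, 0, -1], [-0.95, -0.57, -1, 0, 0, 0, -1], [-0.95, -0.57, -1, 0, 0, 0, -1], [-0.95, -0.57, -0.5, 0, 0, 0, -1], [-0.95, -0.57, 0, 0, 0, 0, -1], [-0.95, -0.57, 0, 0, 0, 0, -1], [-0.95, -0.57, 0, 0, 0, 0, -1], [-0.95, -0.57, 0, 0, 0, 0, -1], [-0.95, -0.57, 0, 0, 0, 0, -1], [-0.95, -0.57, 0, 0, 0, 0, -1], [-0.95, -0.57, 0, 0, 0, 0, -1], [-0.95, -0.57, 0, 0, 0, 0, -1], [-0.95, -0.57, 0, 0, 0, 0, -1], [-0.95, -0.57, 0, 0, 0, 0, -1], [-0.95, -0.57, 0, 0, 0, 0, -1], [-0.95, -0.57, 0, 0, 0, 0, -1], [-0.95, -0.57, 0, 0, 0, 0, -1], [-0.95, -0.57, 0, 0, 0, 0, -1], [-0.95, -0.57, 0, 0, 0, 0, -1]]
  ]
}}

```text
time: 1.87
tcp_pos: [0.5296, 0.1518, 0.3436]
eef_rot: [-0.0, 0.143, 0.99, 0.0]
contact_force: [-0.4, -0.4, 0.4]
width: 0.0
grasp_force: 0.0
```

Emit:
{"op": "servo_tool", "data": {
  "moves": [
    [[-0.95, -0.57, 0, 0, 0, 0, -1], [-0.95, -0.57, 0, 0, 0, 0, -1], [-0.4, -0.3, 0, 0, 0, 0, -1], [0, 0, 0, 0, 0, -1, -1], [0, 0, 0, 0, 0, -1, -1], [0, 0, 0, 0, 0, -1, -1], [0, 0, 0, 0, 0, 0, -1], [0, 0, 0, 0, 0, 0, -1]]
  ]
}}

```text
time: 2.53
tcp_pos: [0.5734, 0.1024, 0.3437]
eef_rot: [-0.0, 0.014, 1.0, 0.0]
contact_force: [-0.6, -0.8, 0.6]
width: -0.0002
grasp_force: 0.0
```

```bash
python3 - <<'E'
from h import *
import cv2
np.set_printoptions(precision=4,suppress=True)
s=bot.state();print({k:s[k] for k in("time","tcp_pos","eef_rot","contact_force","width")})
a=camera("scene")["frame"][110:230,215:335];b=camera("side")["frame"][95:215,210:330]
o=np.hstack([cv2.resize(i,(400,400),interpolation=cv2.INTER_CUBIC) for i in(a,b)])
cv2.imwrite("pics/c1.png",np.clip(o.astype(float)*1.6+15,0,255).astype('uint8'))
E
```

```text
{'time': 2.5333, 'tcp_pos': array([0.5734, 0.1024, 0.3437]), 'eef_rot': array([-0.0003,  0.0139,  0.9999,  0.0002]), 'contact_force': array([-0.5994, -0.7848,  0.5724]), 'width': -0.00016036051863879024}
```

View pics/c1.png

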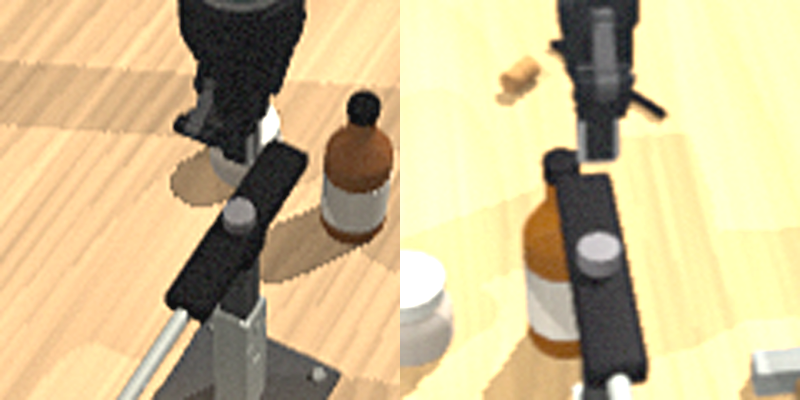

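The scene view shows the fingertips above the handle. In the side view the tip column (598) lines up with the button (600). I'll descend, then press slowly.

Emit:
{"op": "servo_tool", "data": {
  "moves": [
    [[0, -0.1, 0.5, 0, 0, 0, -1], [0, 0, 0.7, 0, 0, 0, -1], [0, 0, 0.5, 0, 0, 0, -1], [0, 0, 0.3, 0, 0, 0, -1], [0, 0, 0.05, 0, 0, 0, -1], [0, 0, 0.05, 0, 0, 0, -1], [0, 0, 0.04, 0, 0, 0, -1], [0, 0, 0.04, 0, 0, 0, -1], [0, 0, 0.04, 0, 0, 0, -1], [0, 0, 0.04, 0, 0, 0, -1], [0, 0, 0.04, 0, 0, 0, -1], [0, 0, 0.04, 0, 0, 0, -1]]
  ]
}}

```text
time: 3.63
tcp_pos: [0.5739, 0.0996, 0.2854]
eef_rot: [0.0, 0.013, 1.0, 0.0]
contact_force: [0.1, -1.0, -0.2]
width: -0.0
grasp_force: 0.0
```

Emit:
{"op": "servo_tool", "data": {
  "moves": [
    [[0, 0, 0.04, 0, 0, 0, -1], [0, 0, 0.04, 0, 0, 0, -1], [0, 0, 0.04, 0, 0, 0, -1], [0, 0, 0.04, 0, 0, 0, -1]]
  ]
}}

```text
time: 3.97
tcp_pos: [0.5738, 0.0996, 0.2816]
eef_rot: [0.0, 0.013, 1.0, 0.0]
contact_force: [-0.0, 0.4, 2.6]
width: 0.0001
grasp_force: 1.3
```

Emit:
{"op": "servo_tool", "data": {
  "moves": [
    [[0, 0, 0.04, 0, 0, 0, -1], [0, 0, 0.04, 0, 0, 0, -1], [0, 0, 0.04, 0, 0, 0, -1], [0, 0, 0.04, 0, 0, 0, -1], [0, 0, 0.04, 0, 0, 0, -1], [0, 0, 0.04, 0, 0, 0, -1]]
  ]
}}

```text
time: 4.47
tcp_pos: [0.5738, 0.0996, 0.2762]
eef_rot: [0.001, 0.013, 1.0, 0.0]
contact_force: [-2.5, 0.0, 7.8]
width: -0.0003
grasp_force: 3.9
```

Emit:
{"op": "servo_tool", "data": {
  "moves": [
    [[0, 0, 0.04, 0, 0, 0, -1], [0, 0, 0.04, 0, 0, 0, -1], [0, 0, 0.04, 0, 0, 0, -1], [0, 0, 0.04, 0, 0, 0, -1]]
  ]
}}

```text
time: 4.8
tcp_pos: [0.5739, 0.0996, 0.2724]
eef_rot: [0.001, 0.013, 1.0, 0.0]
contact_force: [-1.4, -0.0, 7.6]
width: 0.0003
grasp_force: 3.9
```

Emit:
{"op": "servo_tool", "data": {
  "moves": [
    [[0, 0, 0.04, 0, 0, 0, -1], [0, 0, 0.04, 0, 0, 0, -1], [0, 0, 0.04, 0, 0, 0, -1], [0, 0, 0.04, 0, 0, 0, -1], [0, 0, 0.04, 0, 0, 0, -1], [0, 0, 0.04, 0, 0, 0, -1], [0, 0, 0.04, 0, 0, 0, -1], [0, 0, 0.04, 0, 0, 0, -1], [0, 0, 0.04, 0, 0, 0, -1], [0, 0, 0.04, 0, 0, 0, -1], [0, 0, 0.04, 0, 0, 0, -1]]
  ]
}}

```text
time: 5.72
tcp_pos: [0.5738, 0.0996, 0.2614]
eef_rot: [0.001, 0.013, 1.0, 0.0]
contact_force: [-2.6, 0.1, 8.0]
width: 0.0
grasp_force: 3.9
```

Emit:
{"op": "servo_tool", "data": {
  "moves": [
    [[0, 0, -0.3, 0, 0, 0, -1], [0, 0, -0.7, 0, 0, 0, -1], [0, 0.3, 0, 0, 0, 0, -1], [0, 0.9, 0, 0, 0, 0, -1], [0, 0.9, 0, 0, 0, 0, -1], [0, 0.1, 0.2, 0, 0, 0, -1], [0, 0, 0.4, 0, 0, 0, -1], [0, 0, 0.2, 0, 0, 0, -1], [0, 0, 0.04, 0, 0, 0, -1], [0, 0, 0.04, 0, 0, 0, -1], [0, 0, 0.04, 0, 0, 0, -1], [0, 0, 0.04, 0, 0, 0, -1]]
  ]
}}

```text
time: 6.72
tcp_pos: [0.5754, 0.154, 0.2615]
eef_rot: [0.0, 0.013, 1.0, 0.0]
contact_force: [-0.9, -0.3, 0.5]
width: -0.0003
grasp_force: 0.0
```

```bash
python3 - <<'E'
from h import *
import cv2
s=bot.state();print(s["tcp_pos"],s["contact_force"])
a=camera("scene")["frame"][130:230,235:335];b=camera("side")["frame"][125:225,220:320]
o=np.hstack([cv2.resize(i,(400,400),interpolation=cv2.INTER_CUBIC) for i in(a,b)])
cv2.imwrite("pics/c2.png",np.clip(o.astype(float)*1.6+15,0,255).astype('uint8'))
E
```

```text
[0.5754439  0.15399698 0.26145034] [-0.89745836 -0.28211269  0.47187236]
```

View pics/c2.png

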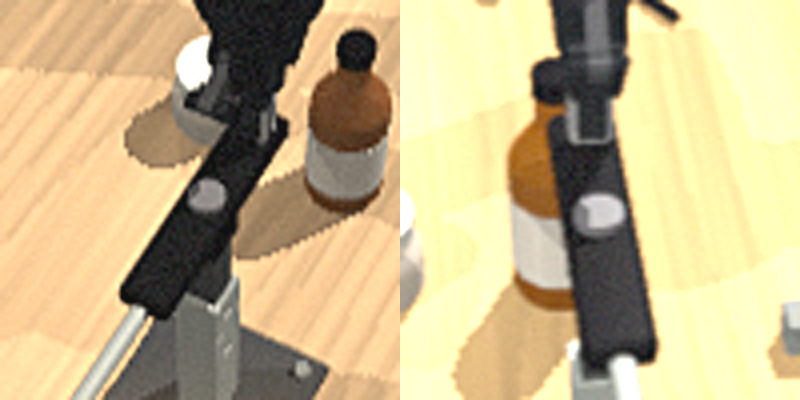

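The button is still low at (207,195), so the pin is riding inside the wall, and the fingers are over the +y side of the bar. Next I push on the handle.

Emit:
{"op": "servo_tool", "data": {
  "moves": [
    [[0, 0, 0.04, 0, 0, 0, -1], [0, 0, 0.04, 0, 0, 0, -1], [0, 0, 0.04, 0, 0, 0, -1], [0, 0, 0.04, 0, 0, 0, -1], [0, 0, 0.03, 0, 0, 0, -1], [0, 0, 0.03, 0, 0, 0, -1], [0, 0, 0.03, 0, 0, 0, -1], [0, 0, 0.03, 0, 0, 0, -1]]
  ]
}}

```text
time: 7.48
tcp_pos: [0.5753, 0.1546, 0.2565]
eef_rot: [0.001, 0.013, 1.0, 0.0]
contact_force: [-3.1, -0.2, 8.8]
width: 0.0
grasp_force: 4.7
```

Emit:
{"op": "servo_tool", "data": {
  "moves": [
    [[0, 0, 0.04, 0, 0, 0, -1], [0, 0, 0.04, 0, 0, 0, -1], [0, 0, 0.04, 0, 0, 0, -1], [0, 0, 0.04, 0, 0, 0, -1], [0, 0, 0.04, 0, 0, 0, -1], [0, 0, 0.04, 0, 0, 0, -1], [0, 0, 0.04, 0, 0, 0, -1]]
  ]
}}

```text
time: 8.07
tcp_pos: [0.5753, 0.1546, 0.2496]
eef_rot: [0.001, 0.013, 1.0, 0.0]
contact_force: [-2.9, -0.5, 10.8]
width: -0.0001
grasp_force: 4.8
```

Emit:
{"op": "servo_tool", "data": {
  "moves": [
    [[0, 0, 0.04, 0, 0, 0, -1], [0, 0, 0.04, 0, 0, 0, -1], [0, 0, 0.04, 0, 0, 0, -1], [0, 0, 0.04, 0, 0, 0, -1], [0, 0, 0.04, 0, 0, 0, -1], [0, 0, 0.04, 0, 0, 0, -1], [0, 0, 0.04, 0, 0, 0, -1]]
  ]
}}

```text
time: 8.65
tcp_pos: [0.5753, 0.1546, 0.2426]
eef_rot: [0.001, 0.013, 1.0, 0.0]
contact_force: [-2.8, -0.7, 9.5]
width: 0.0003
grasp_force: 4.8
```

Emit:
{"op": "servo_tool", "data": {
  "moves": [
    [[0, 0, 0.02, 0, 0, 0, -1], [0, 0, 0.02, 0, 0, 0, -1], [0, 0, 0.02, 0, 0, 0, -1], [0, 0, 0.02, 0, 0, 0, -1]]
  ]
}}

```text
time: 8.98
tcp_pos: [0.5752, 0.1546, 0.2405]
eef_rot: [0.001, 0.013, 1.0, 0.0]
contact_force: [-3.3, -0.3, 9.6]
width: 0.0001
grasp_force: 4.7
```

Emit:
{"op": "servo_tool", "data": {
  "moves": [
    [[0, 0, 0.02, 0, 0, 0, -1], [0, 0, 0.02, 0, 0, 0, -1], [0, 0, 0.02, 0, 0, 0, -1], [0, 0, 0.02, 0, 0, 0, -1]]
  ]
}}

```text
time: 9.32
tcp_pos: [0.5753, 0.1546, 0.2385]
eef_rot: [0.001, 0.013, 1.0, 0.0]
contact_force: [-2.9, -0.8, 9.4]
width: 0.0003
grasp_force: 4.7
```

Emit:
{"op": "servo_tool", "data": {
  "moves": [
    [[0, 0, 0.02, 0, 0, 0, -1], [0, 0, 0.02, 0, 0, 0, -1], [0, 0, 0.02, 0, 0, 0, -1], [0, 0, 0.02, 0, 0, 0, -1]]
  ]
}}

```text
time: 9.65
tcp_pos: [0.5753, 0.1546, 0.2366]
eef_rot: [0.001, 0.013, 1.0, 0.0]
contact_force: [-3.0, -0.0, 10.1]
width: -0.0
grasp_force: 4.7
```

Emit:
{"op": "servo_tool", "data": {
  "moves": [
    [[0, 0, 0.02, 0, 0, 0, -1], [0, 0, 0.02, 0, 0, 0, -1], [0, 0, 0.02, 0, 0, 0, -1], [0, 0, 0.02, 0, 0, 0, -1]]
  ]
}}

```text
time: 9.98
tcp_pos: [0.5752, 0.1546, 0.2345]
eef_rot: [0.001, 0.013, 1.0, 0.0]
contact_force: [-2.0, -0.4, 9.8]
width: -0.0004
grasp_force: 4.7
```

Emit:
{"op": "servo_tool", "data": {
  "moves": [
    [[0, 0, 0.02, 0, 0, 0, -1], [0, 0, 0.02, 0, 0, 0, -1], [0, 0, 0.02, 0, 0, 0, -1], [0, 0, 0.02, 0, 0, 0, -1]]
  ]
}}

```text
time: 10.32
tcp_pos: [0.5752, 0.1546, 0.2325]
eef_rot: [0.001, 0.013, 1.0, 0.0]
contact_force: [-3.2, 0.1, 9.6]
width: 0.0004
grasp_force: 4.7
```

Emit:
{"op": "servo_tool", "data": {
  "moves": [
    [[0, 0, 0.02, 0, 0, 0, -1], [0, 0, 0.02, 0, 0, 0, -1], [0, 0, 0.02, 0, 0, 0, -1], [0, 0, 0.02, 0, 0, 0, -1]]
  ]
}}

```text
time: 10.65
tcp_pos: [0.5752, 0.1546, 0.2305]
eef_rot: [0.001, 0.013, 1.0, 0.0]
contact_force: [-3.1, -1.2, 9.9]
width: -0.0001
grasp_force: 4.7
```

Emit:
{"op": "servo_tool", "data": {
  "moves": [
    [[0, 0, 0.02, 0, 0, 0, -1], [0, 0, 0.02, 0, 0, 0, -1], [0, 0, 0.02, 0, 0, 0, -1], [0, 0, 0.02, 0, 0, 0, -1]]
  ]
}}

```text
time: 10.98
tcp_pos: [0.5753, 0.1546, 0.2285]
eef_rot: [0.001, 0.013, 1.0, 0.0]
contact_force: [-2.4, -1.2, 9.6]
width: -0.0003
grasp_force: 4.7
```

Emit:
{"op": "servo_tool", "data": {
  "moves": [
    [[0, 0, 0.02, 0, 0, 0, -1], [0, 0, 0.02, 0, 0, 0, -1], [0, 0, 0.02, 0, 0, 0, -1], [0, 0, 0.02, 0, 0, 0, -1]]
  ]
}}

```text
time: 11.32
tcp_pos: [0.5753, 0.1546, 0.2261]
eef_rot: [0.001, 0.013, 1.0, 0.0]
contact_force: [-2.0, -1.3, 8.3]
width: -0.0005
grasp_force: 3.9
```

The force eased from 9.7 N to 8.3 N, which may be the snap. I'll check the button.

```bash
python3 - <<'E'
from h import *
import cv2
s=bot.state();print(s["tcp_pos"],s["contact_force"])
a=camera("scene")["frame"][130:230,235:335];b=camera("side")["frame"][125:225,220:320]
o=np.hstack([cv2.resize(i,(400,400),interpolation=cv2.INTER_CUBIC) for i in(a,b)])
cv2.imwrite("pics/c3.png",np.clip(o.astype(float)*1.6+15,0,255).astype('uint8'))
E
```

```text
[0.57525701 0.1545675  0.22610544] [-1.959329   -1.28775956  8.34785582]
```

View pics/c3.png

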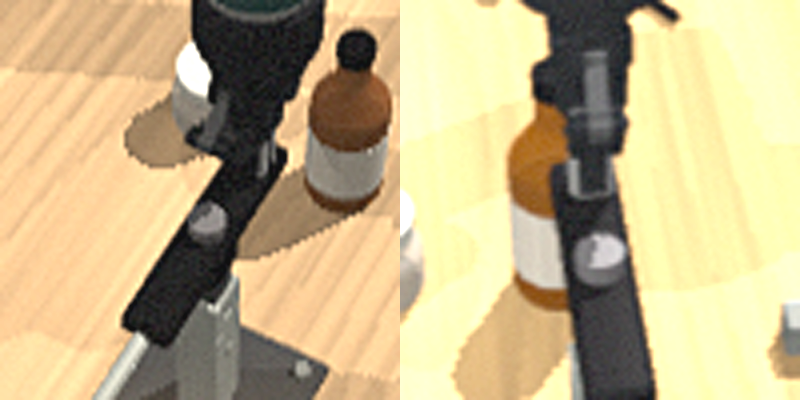

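The button's grey side wall is tall again (side view rows 235–285, against 195–235 before), so the pin has snapped in. I'll lift clear.

Emit:
{"op": "servo_tool", "data": {
  "moves": [
    [[0, 0, -0.2, 0, 0, 0, -1], [0, 0, -0.6, 0, 0, 0, -1], [0, 0, -0.9, 0, 0, 0, -1], [0, 0, -0.9, 0, 0, 0, -1], [0, 0, -0.8, 0, 0, 0, -1], [0.5, 0.5, -0.4, 0, 0, 0, -1], [0.9, 0.9, 0, 0, 0, 0, -1], [0.9, 0.9, 0, 0, 0, 0, -1], [0.9, 0.9, 0, 0, 0, 0, -1], [0.5, 0.5, 0, 0, 0, 0, -1], [0, 0, 0, 0, 0, 0, -1], [0, 0, 0, 0, 0, 0, -1]]
  ]
}}

```text
time: 12.42
tcp_pos: [0.484, 0.2503, 0.3193]
eef_rot: [0.0, 0.012, 1.0, -0.0]
contact_force: [1.0, 0.6, 0.4]
width: -0.0002
grasp_force: 0.0
```

```bash
python3 - <<'E'
from h import *
import cv2
s=bot.state();print(s["tcp_pos"],s["contact_force"])
a=camera("scene")["frame"][130:310,205:385];b=camera("side")["frame"][135:215,230:310]
o=np.hstack([cv2.resize(i,(400,400),interpolation=cv2.INTER_CUBIC) for i in(a,b)])
cv2.imwrite("pics/c4.png",np.clip(o.astype(float)*1.6+15,0,255).astype('uint8'))
E
```

```text
[0.48402746 0.25028488 0.31931177] [0.95703276 0.58849805 0.35947608]
```

View pics/c4.png

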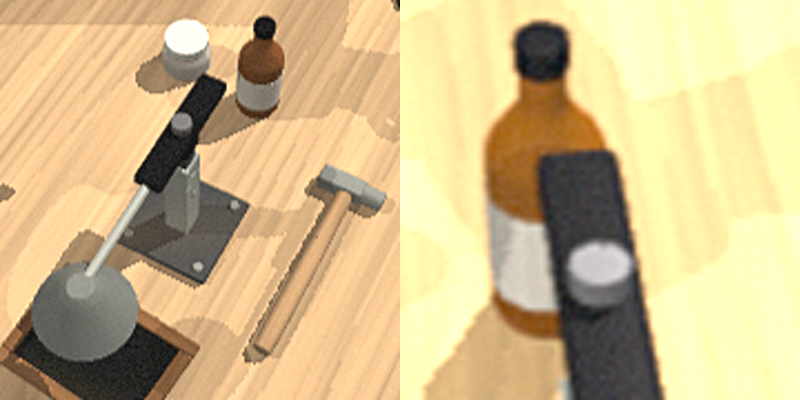

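The button stands at its full starting height (side crop rows 240–308, the same 68 px as at the start). The shade is down, nothing else has moved and the arm is clear.

```bash
python3 -c "
from bench import bot
print(bot.finish_job())"
```

```text
the job is handed in; nothing more can be done
None
```

The lamp is lowered about 47 mm with its pin snapped into the next hole and the button standing up again; the highest push I read was about 11 N, the arm is clear of everything, and the job was handed in at about 12.5 s.

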